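Hold the jar mill's belt tensioner back on its stop

TASK

The drive belt of the bench jar mill has come off and a colleague is about to slip on a new one. Swing the mill's belt guard (it has a handle on its front) wide open, at least square to the end of the machine, and leave it open; then, with the fingers on its handle pin or arm, swing the belt tensioner inside back against its spring until it is hard on its stop, and finish while still holding it there. Do not disturb the jar, the tub and the wrench beside the mill.

Things in the scene. Friction and masses are not known exactly. Their poses are not given: they have to be found in the camera images.
- mill: Grey bench jar mill, fixed, 280 mm wide (y), 264 mm deep (its x from 0 to 264), 200 mm high, two empty black rubber rollers on top (195 mm). Origin: on the table under the middle of the flat face of its drive-end plate; its -x points out of that face towards the robot, +y to the left seen from the robot, z up. On the face are pulleys (up to 30 mm out) and the tensioner, covered by the belt guard
- belt_guard (a joint): Angle of the belt guard (rad): 0 shut, grows as it swings out towards the robot and round to the left (clockwise from above), 1.57 square to the plate, 1.9 limit. Starts shut or up to 0.2 ajar. No latch; the hinge (friction about 0.1 N m) lets it stay where it is left
- belt_guard_handle (a point): Middle of the guard's handle: a level steel bar 100 mm long, 10 mm thick, its axis 40 mm in front of the front panel, 28 mm below the guard's top. When shut it is 145 mm out from the hinge axis along the mill's -x and 190 mm from it along -y. The point's frame turns with the guard: -x points out of the front panel, y runs along the bar
- belt_guard_hinge (a point): Point on the guard's vertical hinge axis at handle height, at the plate's left edge. The guard is a shell of 3 mm grey sheet steel, 260 mm wide, 105 mm deep, 20 to 200 mm above the table, with front, top and both sides, open to the plate: it swings away whole and leaves the mechanism bare in front and above
- tensioner (a joint): Angle of the tensioner arm (rad): 0 at rest, where its spring holds it, 0.60 left of upright; 0.75 on the fixed stop bolt, 0.15 right of upright. It turns in the plane of the plate; its top end moves right (the mill's -y) as the value grows. The spring always drives it back to 0, with about 5 N at the handle pin at rest and 9 N at the stop
- tensioner_handle (a point): Middle of the handle pin at the arm's top end: a round black sleeve 14 mm thick and 48 mm long, sticking straight out of the arm along the mill's -x, from 44 to 92 mm in front of the plate (this point: 68). Pin axis 125 mm from the pivot axis; 153 mm above the table at rest, 174 mm at the stop
- tensioner_pivot (a point): Point on the tensioner's pivot axis (parallel to the mill's x), 50 mm above the table, 68 mm in front of the plate like the pin's point. The arm is a flat steel bar 20 mm wide, 8 mm thick, 36 to 44 mm in front of the plate, a small idler pulley behind it
- mill_jar: Bystander: white porcelain mill jar with lid, 116 mm across, 138 mm high, standing to the right of the mill. Origin under its centre
- tub: Bystander: round glaze tub with white lid, 72 mm across, 60 mm high, to the right in front of the mill. Origin under its centre
- wrench: Bystander: open-ended wrench 160 mm long lying flat on the table to the right in front of the mill. Origin under its middle

How it is judged:
By the outcome, as a careful person would: the job done as asked, in the order asked, and still so for the second after the job is handed in, while the arm keeps its last pose, push and grip.
It also fails if it takes over 54 s, if anything falls off the work surface, if the arm or the gripper's body presses on something with over 40 N, if the wrist force passes 120 N, or if a joint passes its speed limit or range.

ROBOT

A 7-joint arm with a two-finger parallel gripper is mounted at the origin on the work surface. World frame = base frame: x ahead of the robot, y to its left, z up, the work surface at z = 0. Lengths are in m, angles in degrees, forces in N, time in s.
With the tool pointing down it reaches from about 0.425 to 0.875 m from the base axis. Payload 4.7 kg.
Tool frame: the origin (TCP) lies between the finger pads; the fingertips stand env.tip_reach ahead of it and the grasp point (between the pads) lies 2 mm behind it (env.tip_reach is the distance from the TCP to the fingertips, in m); z points along the fingers, y is the line along which they close (so a half turn about z gives the same grasp; the last joint's range is limited). The gripper opens to 87 mm and grips with 3 to 60 N. Pads are 19 mm wide; open, the fingers measure 117 mm over their backs; the gripper's body (75 mm by 190 mm) begins 51 mm behind the grasp point.
Start: joints at [-75.625, 18.392, -4.016, 83.108, 1.295, 78.541, -3.26], TCP at [0.153, 0.632, 0.24] pointing down, gripper open.
Joint ranges: [-163.93, 163.93], [-17.29, 119.83], [-79.2, 71.16], [3.27, 140.29], [-89.18, 269.18], [5.43, 117.66], [-154.24, 154.24]. Speed limits (degrees/s): [147.25, 147.25, 180, 180, 180, 180, 180].

INTERFACE

Orientations are given as [roll, pitch, yaw] about the fixed x, y, z axes, in that order (R = Rz(yaw) Ry(pitch) Rx(roll)).
In Python, from cell import env gives the robot as it stands.
- The arm moves only by the tool steer_hand, called by a JSON object that holds its "api" and its "payload", one argument or row to a line. Schema: {"type":"object","properties":{"plan":{"type":"string"},"grip_force":{"type":"number"},"only":{"type":"string"},"quiet":{"type":"boolean"},"lines":{"type":"string"}},"required":["plan"],"additionalProperties":false}. plan is a string of 1 to 8 rows, parted by semicolons, with the numbers parted by commas; each row has 5 numbers: dx, dy, dz in m, then a turn about the tool's z in degrees, then the finger opening in m; each row is the pose to reach, as a shift and turn from the pose commanded when the call began, along the tool's axes at that moment; what a row does not reach only later rows make up. A row lasts 1/12 s, in which the tool goes at most 0.0417 m and 7.16 degrees, less where a joint would pass 70% of its speed; a pose out of reach is approached as far as the arm can. The fingers move at their own pace and stop on an object; grip_force is the grip in N (left out, the last holds). Time passes only in rows, so rows that do not move let the fingers close. The tool returns the time, the measured TCP pose, the force, the opening and the grip force at its end. only (a regular expression) keeps the lines of the reply that match it, lines (a string "A,B") keeps lines A to B, and quiet returns only ok. Input that does not fit is refused with a message, and nothing moves.
- env.get_obs(): the state, without advancing time (a new reading comes with each control period).
- env.read_camera(name): name is "scene" or "top" or "wrist"; returns a dict with "color" (384x512x3 uint8, blue, green, red), "fx", "fy", "cx", "cy" (pixels), "world_from_camera" (4x4, takes a point from camera to world coordinates). Camera axes: x right, y down, z forward; pixel columns grow to the right and rows downward; lengths in m; the calibration is good to about 2 mm. A picture is of the moment at which its call begins. There is no depth.
- env.sign_off(): hands the job in; it is judged then, once.
The state is a dict: "time_s": time; "qpos": joint angles; "joint_velocities": joint speeds; "effort": joint torques, N m; "tool_pos": TCP position; "tool_rot": TCP orientation; "force": force on the tool from outside, world axes, zero at the start; "wrist_torque": the same for the moment, N m; "grip_width": finger opening in m; "grasp_force": force on a finger pad.
Only numpy, scipy, OpenCV 4.12 (cv2) and the standard library are available. Lean on these libraries where they do the work, as an engineer would, in place of code of your own. Each camera call takes 0.05 s, during which the arm holds its last target. There are 200 camera calls.

## Working session

There is one attempt and no reset: what is moved stays moved. The work goes in short steps, Python scripts to look and compute and a tool call to move; the robot and the scene stay as the last step left them, time stands still between calls to the robot, and variables do not carry over. Pictures are saved under pics/ and viewed, at most 10 in all, crops included, and the job is handed in when it is done.

```bash
ls; mkdir -p pics; python3 - <<'E'
from cell import env
import cv2
o=env.get_obs(); print(o['time_s'],o['tool_pos'],o['tool_rot'],env.tip_reach)
for n in ("scene","top"):
    c=env.read_camera(n); cv2.imwrite(f'pics/{n}0.png',cv2.resize(c['color'],(800,600),interpolation=cv2.INTER_CUBIC)); print(n,c['fx'],c['fy'],c['cx'],c['cy'],c['world_from_camera'].round(4).tolist())
E
```

```text
cell.py
pics
0.0 [0.15242665 0.63135243 0.23845945] [-1.79891959e+02  6.26759780e-03  1.66432862e+02] 0.017
scene 411.5357150659466 411.5357150659466 260.24570354908525 192.64704859378028 [[-0.4218, -0.8618, 0.2818, 0.2744], [-0.9067, 0.4001, -0.1335, -0.0041], [0.0023, -0.3118, -0.9502, 0.9257], [0.0, 0.0, 0.0, 1.0]]
top 443.61363246033204 443.61363246033204 250.3641021461392 196.41442553305822 [[0.0072, -0.9875, 0.1576, 0.3582], [-0.9998, -0.0103, -0.0187, -0.1054], [0.0201, -0.1574, -0.9873, 1.2739], [0.0, 0.0, 0.0, 1.0]]
```
View pics/scene0.png

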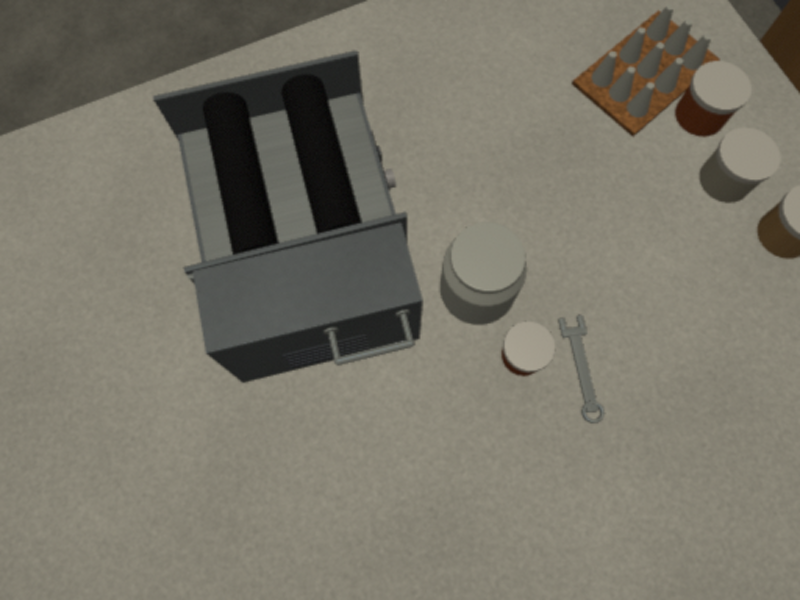

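View pics/top0.png

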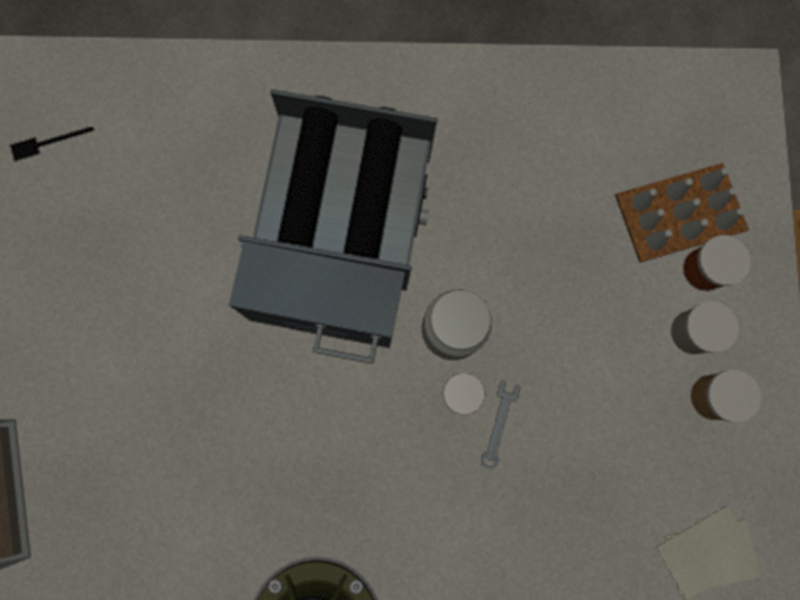

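The scene view shows the guard's handle bar from about (337,360) to (412,345) and the plate's top edge from (187,270) to (405,217). In the top view the bar runs (316,350) to (373,360) and the plate's top edge (240,238) to (408,268). I'll enlarge both before measuring.

```bash
python3 - <<'E'
import cv2,numpy as np
from cell import env
a=env.read_camera("scene")['color'][125:250,110:280]; b=env.read_camera("top")['color'][140:240,140:276]
f=lambda i,s:cv2.convertScaleAbs(cv2.resize(i,None,fx=s,fy=s,interpolation=cv2.INTER_CUBIC),alpha=1.8)
A=f(a,4);B=f(b,5)
cv2.imwrite('pics/sc.png',A);cv2.imwrite('pics/tc.png',B)
E
```

View pics/sc.png

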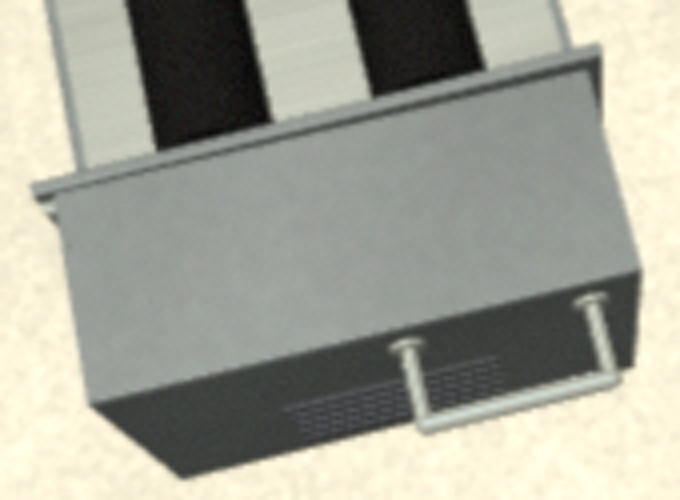

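View pics/tc.png

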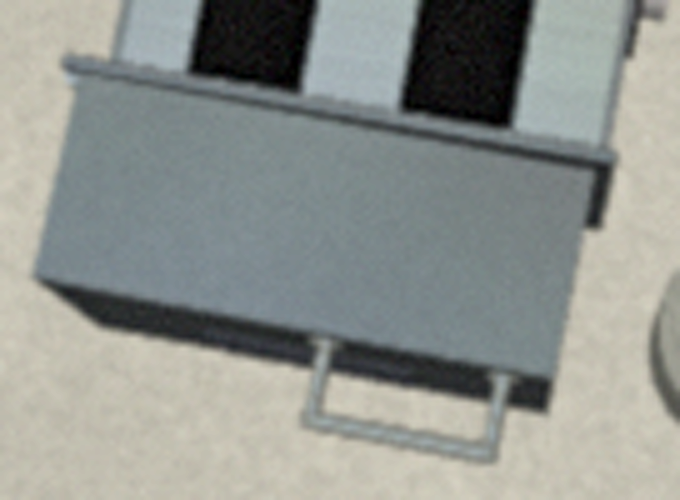

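The crops give the following pixel positions:

| Feature | Scene crop | Top crop |
|---|---|---|
| Bar ends | (424,427), (614,380) | (312,421), (490,453) |
| Guard front-top corners | (92,403), (641,270) | (37,275), (549,378) |
| Plate top front corners | (37,198), (601,60) | (68,70), (612,162) |

```bash
cat >h.py <<'E'
import numpy as np, cv2
from cell import env
from scipy.spatial.transform import Rotation as R
def P(c):
    T=np.linalg.inv(c['world_from_camera']); K=np.array([[c['fx'],0,c['cx']],[0,c['fy'],c['cy']],[0,0,1]]); return K@T[:3]
def tri(c1,p1,c2,p2):
    X=cv2.triangulatePoints(P(c1),P(c2),np.array(p1,float),np.array(p2,float))[:,0]; X=X[:3]/X[3]
    e=[np.linalg.norm((lambda u:u[:2]/u[2])(P(c)@np.r_[X,1])-p) for c,p in((c1,p1),(c2,p2))]
    return X,np.round(e,1)
E
python3 - <<'E'
from h import *
s=env.read_camera("scene");t=env.read_camera("top")
pt=lambda a,b:(np.array(a)/4+[110-.4,125-.4],np.array(b)/5+[140-.4,140-.4])
for n,a,b in [("barL",(424,427),(312,421)),("barR",(614,380),(490,453)),("gL",(92,403),(37,275)),("gR",(641,270),(549,378)),("pL",(37,198),(68,70)),("pR",(601,60),(612,162)),("gbL",(58,200),(82,82)),("gbR",(592,70),(592,172))]:
    p,q=pt(a,b); X,e=tri(s,p,t,q); print(n,X.round(4),e)
w=env.read_camera("wrist"); print(w['world_from_camera'].round(3).tolist(),w['fx'])
print(R.from_euler('xyz',env.get_obs()['tool_rot'],degrees=True).as_matrix().round(3).tolist())
E
```

```text
barL [ 0.466  -0.0039  0.1599] [1.1 0.7]
barR [ 0.4505 -0.0946  0.1557] [0.3 0.2]
gL [0.5332 0.1299 0.1909] [0.7 0.5]
gR [ 0.4839 -0.1235  0.1962] [0.2 0.1]
pL [0.6354 0.1182 0.1981] [1.1 0.7]
pR [ 0.5949 -0.1546  0.1836] [0.2 0.1]
gbL [0.6281 0.1095 0.2028] [0.7 0.5]
gbR [ 0.586  -0.1446  0.1986] [0.3 0.2]
[[0.235, 0.926, 0.296, 0.07], [0.972, -0.223, -0.073, 0.651], [-0.002, 0.305, -0.952, 0.385], [0.0, 0.0, 0.0, 1.0]] 297.37968053352586
[[-0.972, 0.235, -0.0], [0.235, 0.972, -0.0], [-0.0, -0.0, -1.0]]
```

```bash
cat >fit.py <<'E'
from h import *
from scipy.optimize import least_squares
s=env.read_camera("scene");t=env.read_camera("top")
obs=[((424,427),(312,421)),((614,380),(490,453)),((92,403),(37,275)),((641,270),(549,378)),((37,198),(68,70)),((601,60),(612,162)),((58,200),(82,82)),((592,70),(592,172))]
G=np.array([[-.145,-.14,.172],[-.145,-.24,.172],[-.105,0,.2],[-.105,-.26,.2],[0,0,.2],[0,-.26,.2]])
def pts(p):
    x,y,yaw,a,h,g0=p; m=np.array([[np.cos(-a),-np.sin(-a)],[np.sin(-a),np.cos(-a)]])
    g=G.copy(); g[2:,1]+=g0; g[:,:2]=g[:,:2]@m.T; g[:,1]+=h
    q=np.vstack([g[:4],[[0,.14,.2],[0,-.14,.2]],g[4:]])
    c,S=np.cos(yaw),np.sin(yaw); q[:,:2]=q[:,:2]@np.array([[c,-S],[S,c]]).T+[x,y]; return q
def res(p):
    r=[]
    for X,(a,b) in zip(pts(p),obs):
        for c,z in((s,np.array(a)/4+[109.6,124.6]),(t,np.array(b)/5+[139.6,139.6])):
            u=P(c)@np.r_[X,1]; r+=list(u[:2]/u[2]-z)
    return np.array(r+[(p[4]-.135)*200,p[5]*500])
f=least_squares(res,[.61,-.02,-.15,.02,.135,0]); print(f.x.round(4)); print(f.fun.round(1).tolist()); print(pts(f.x).round(4).tolist())
E
python3 fit.py
```

```text
[ 0.6117 -0.0171 -0.1634  0.0192  0.1308 -0.0008]
[-1.5, 0.2, -2.8, -0.4, 2.7, -1.0, 1.1, 0.8, -0.3, 0.6, -1.5, 0.8, 1.5, -0.3, 0.7, 0.4, -0.5, 0.5, -2.0, 0.0, 1.8, -1.2, 0.5, 0.9, -0.5, -1.4, -0.9, -1.7, -0.3, -0.2, 0.1, 0.2, -0.8, -0.4]
[[0.4649, 0.0006, 0.172], [0.4468, -0.0978, 0.172], [0.5295, 0.1302, 0.2], [0.4823, -0.1255, 0.2], [0.6344, 0.121, 0.2], [0.5889, -0.1553, 0.2], [0.6328, 0.1112, 0.2], [0.5856, -0.1445, 0.2]]
```

```bash
cat >>h.py <<'E'
def go(target,yaw=None):
    o=env.get_obs(); M=R.from_euler('xyz',o['tool_rot'],degrees=True).as_matrix()
    d=M.T@(np.array(target)-o['tool_pos']); tw=None if yaw is None else ((-(yaw-o['tool_rot'][2])+180)%360-180)
    print('d',d.round(4),'turn',tw,'n',np.linalg.norm(d)/.0417,'q7',o['qpos'][6].round(1),'t',o['time_s'])
E
python3 -c "
from h import *
go([.43,.38,.27],110)"
```

```text
d [-0.3288 -0.1797 -0.0305] turn 56.43252299883389 n 9.015929987072408 q7 -3.3 t 0.45
```

{"api": "steer_hand", "payload": {
  "plan": "-0.33,-0.18,-0.03,57,0.03;-0.33,-0.18,-0.03,57,0.03;-0.33,-0.18,-0.03,57,0.03;-0.33,-0.18,-0.03,57,0.03;-0.33,-0.18,-0.03,57,0.03;-0.33,-0.18,-0.03,57,0.03;-0.33,-0.18,-0.03,57,0.03;-0.33,-0.18,-0.03,57,0.03",
  "grip_force": 10
}}

```text
time_s: 1.12
tool_pos: [0.4, 0.4072, 0.2667]
tool_rot: [180.0, -0.0, 109.1]
force: [0.7, 0.4, 0.3]
grip_width: 0.0418
grasp_force: 0.0
```

```bash
python3 -c "
from h import *
go([.44,-.0485,.26],79.5)"
```

```text
d [-0.4437 -0.1112  0.0063] turn 29.587287856470795 n 10.971431216117242 q7 -27.6 t 1.1167
```

{"api": "steer_hand", "payload": {
  "plan": "-0.44,-0.11,0,30,0.03;-0.44,-0.11,0,30,0.03;-0.44,-0.11,0,30,0.03;-0.44,-0.11,0,30,0.03;-0.44,-0.11,0,30,0.03;-0.44,-0.11,0,30,0.03;-0.44,-0.11,0,30,0.03;-0.44,-0.11,0,30,0.03"
}}

```text
time_s: 1.78
tool_pos: [0.4299, 0.0749, 0.2664]
tool_rot: [180.0, -0.1, 79.4]
force: [0.7, -1.3, 0.2]
grip_width: 0.0304
grasp_force: 0.0
```

```bash
python3 -c "
from h import *
w=env.read_camera('wrist');cv2.imwrite('pics/w1.png',cv2.resize(w['color'],(800,600)));np.save('w1.npy',P(w))
X=np.array([.456,-.0486,.172,1]);u=P(w)@X;print((u[:2]/u[2]*1.5625).round())
go([.456,-.0486,.26],79.5)"
```

```text
[475. 482.]
d [-0.1069  0.0466  0.007 ] turn -0.7141841300820317 n 2.800900837882906 q7 -28.9 t 1.8333
```

View pics/w1.png

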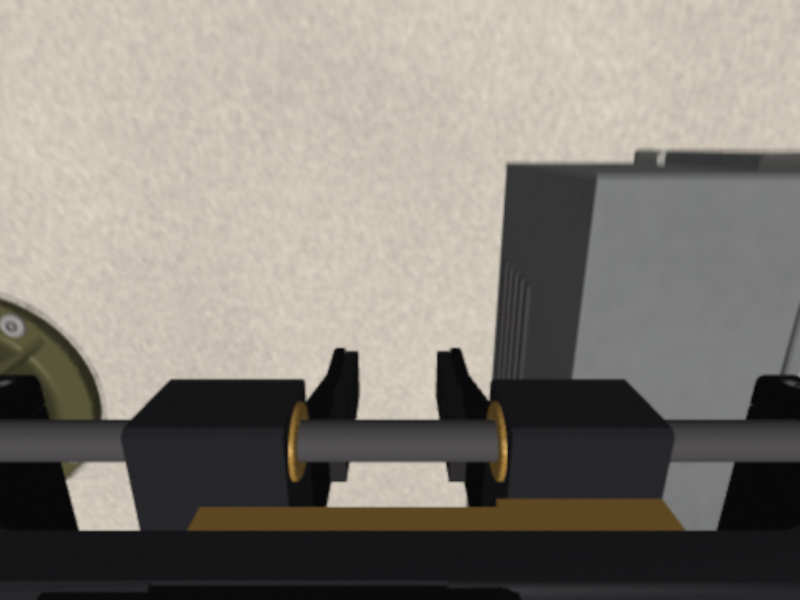

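The wrist view looks beyond the fingers to the guard's left end. The guard's front-top-left corner is at (597,178) and the hinge barrel at about (650,157); the bar is hidden under the gripper. I'll check that corner against the fit.

```bash
python3 -c "
from h import *
p=np.load('w1.npy')
for X in ([.5295,.1302,.2],[.633,.112,.2],[.54,.13,.2],[.5295,.14,.2]):
  u=p@np.r_[X,1];print(X,(u[:2]/u[2]*1.5625).round())
s=env.read_camera('top');w={'fx':0}
c=env.read_camera('wrist'); print(tri(s,np.array([37,275])/5+139.6,c,np.array([597,178])/1.5625), tri(env.read_camera('scene'),np.array([92,403])/4+[109.6,124.6],c,np.array([597,178])/1.5625))
cv2.imwrite('pics/s2.png',cv2.resize(env.read_camera('top')['color'],(800,600)))
"
```

```text
[0.5295, 0.1302, 0.2] [597. 171.]
[0.633, 0.112, 0.2] [835. 169.]
[0.54, 0.13, 0.2] [621. 167.]
[0.5295, 0.14, 0.2] [596. 149.]
(array([0.5286139 , 0.12361115, 0.21150954]), array([0.5, 3.7])) (array([0.52098834, 0.12461916, 0.22614754]), array([0.1, 0.3]))
```

The corner agrees with the fit to about 3 mm (the column is exact), so I'll move over the bar and go down.

{"api": "steer_hand", "payload": {
  "plan": "-0.107,0.047,0,0,0.03;-0.107,0.047,0,0,0.03;-0.107,0.047,0,0,0.03;-0.107,0.047,0,0,0.03;-0.107,0.047,0,0,0.03"
}}

```text
time_s: 2.45
tool_pos: [0.4571, -0.0369, 0.2661]
tool_rot: [180.0, -0.0, 79.3]
force: [0.2, 1.1, 0.9]
grip_width: 0.03
grasp_force: 0.0
```

```bash
python3 -c "
from h import *
go([.456,-.0486,.172],79.5)"
```

```text
d [-0.0117  0.0011  0.0941] turn -0.15335313981779564 n 2.274794058099714 q7 -14.6 t 2.45
```

{"api": "steer_hand", "payload": {
  "plan": "-0.01,0.001,0.03,0,0.03;-0.01,0.001,0.06,0,0.03;-0.01,0.001,0.08,0,0.03;-0.01,0.001,0.094,0,0.03;-0.01,0.001,0.094,0,0.03"
}}

```text
time_s: 2.87
tool_pos: [0.4536, -0.0441, 0.169]
tool_rot: [-179.7, 0.1, 79.7]
force: [-0.6, -0.1, -0.5]
grip_width: 0.0299
grasp_force: 0.0
```

{"api": "steer_hand", "payload": {
  "plan": "0,0,0,0,0.005;0,0,0,0,0.005;0,0,0,0,0.005;0,0,0,0,0.005;0,0,0,0,0.005;0,0,0,0,0.005",
  "grip_force": 8
}}

```text
time_s: 3.37
tool_pos: [0.4566, -0.0466, 0.173]
tool_rot: [179.9, -0.1, 79.4]
force: [-0.5, 0.8, 2.8]
grip_width: 0.0097
grasp_force: 8.0
```

The bar is gripped: the opening is 9.7 mm, matching its 10 mm. Next I'll work out the arc about the hinge.

```bash
cat >>h.py <<'E'
def arc(c,p,degs):
    o=env.get_obs(); M=R.from_euler('xyz',o['tool_rot'],degrees=True).as_matrix()
    for d in degs:
        r=R.from_euler('z',-d,degrees=True).as_matrix()[:2,:2]; q=c+r@(np.array(p)-c)
        D=M.T@np.r_[q-o['tool_pos'][:2],0]; print(d,D.round(3)[:2],q.round(3))
E
python3 -c "
from h import *
arc(np.array([.633,.112]),env.get_obs()['tool_pos'][:2],range(5,41,5))"
```

```text
5 [ 0.013 -0.016] [ 0.443 -0.031]
10 [ 0.028 -0.031] [ 0.432 -0.014]
15 [ 0.044 -0.044] [0.422 0.004]
20 [ 0.061 -0.056] [0.413 0.023]
25 [ 0.079 -0.066] [0.406 0.043]
30 [ 0.097 -0.075] [0.401 0.063]
35 [ 0.117 -0.082] [0.397 0.083]
40 [ 0.137 -0.087] [0.396 0.104]
```

{"api": "steer_hand", "payload": {
  "plan": "0.013,-0.016,0,5,0.02;0.028,-0.031,0,10,0.02;0.044,-0.044,0,15,0.02;0.061,-0.056,0,20,0.02;0.061,-0.056,0,20,0.02"
}}

```text
time_s: 3.78
tool_pos: [0.4103, 0.0271, 0.172]
tool_rot: [-179.9, -0.1, 59.5]
force: [-4.9, 0.7, 0.9]
grip_width: 0.0197
grasp_force: 1.4
```

```bash
python3 -c "
from h import *
print(env.get_obs()['qpos'].round(1))
arc(np.array([.633,.112]),[.413,.023],range(0,41,5))"
```

```text
[-41.5 -11.2  31.  120.7   6.   69.1 -43.6]
0 [-0.002  0.004] [0.413 0.023]
5 [ 0.011 -0.011] [0.406 0.043]
10 [ 0.026 -0.026] [0.401 0.063]
15 [ 0.042 -0.039] [0.397 0.083]
20 [ 0.059 -0.051] [0.396 0.104]
25 [ 0.077 -0.062] [0.396 0.124]
30 [ 0.095 -0.07 ] [0.398 0.145]
35 [ 0.115 -0.077] [0.402 0.165]
40 [ 0.135 -0.083] [0.407 0.185]
```

{"api": "steer_hand", "payload": {
  "plan": "0.011,-0.011,0,5,0.02;0.026,-0.026,0,10,0.02;0.042,-0.039,0,15,0.02;0.059,-0.051,0,20,0.02;0.059,-0.051,0,20,0.02"
}}

```text
time_s: 4.2
tool_pos: [0.3977, 0.1039, 0.1723]
tool_rot: [-179.9, -0.1, 39.6]
force: [-2.9, 11.9, -0.6]
grip_width: 0.0205
grasp_force: 4.0
```

```bash
python3 -c "
from h import *
print(env.get_obs()['qpos'].round(1))
arc(np.array([.633,.112]),[.396,.104],range(0,41,5))"
```

```text
[-43.1 -10.1  22.7 120.6   4.1  68.8 -72.6]
0 [-0.001 -0.001] [0.396 0.104]
5 [ 0.012 -0.017] [0.396 0.125]
10 [ 0.027 -0.032] [0.398 0.145]
15 [ 0.043 -0.045] [0.402 0.166]
20 [ 0.06  -0.057] [0.408 0.186]
25 [ 0.078 -0.067] [0.415 0.205]
30 [ 0.096 -0.076] [0.424 0.224]
35 [ 0.116 -0.083] [0.434 0.241]
40 [ 0.136 -0.088] [0.446 0.258]
```

{"api": "steer_hand", "payload": {
  "plan": "0.012,-0.017,0,5,0.022;0.027,-0.032,0,10,0.022;0.043,-0.045,0,15,0.022;0.06,-0.057,0,20,0.022;0.078,-0.067,0,25,0.022;0.096,-0.076,0,30,0.022;0.096,-0.076,0,30,0.022"
}}

```text
time_s: 4.78
tool_pos: [0.4252, 0.2226, 0.1722]
tool_rot: [-180.0, -0.1, 9.5]
force: [0.0, 0.6, 1.0]
grip_width: 0.0215
grasp_force: 0.0
```

```bash
python3 -c "
from h import *
print(env.get_obs()['qpos'].round(1))
arc(np.array([.633,.112]),[.424,.224],range(0,41,5))
for n in ('scene',):
  cv2.imwrite('pics/s3.png',cv2.resize(env.read_camera(n)['color'],(800,600)))"
```

```text
[-4.640e+01 -1.000e-01  1.570e+01  1.122e+02  0.000e+00  6.780e+01
 -1.112e+02]
0 [-0.001 -0.002] [0.424 0.224]
5 [ 0.012 -0.017] [0.435 0.242]
10 [ 0.027 -0.032] [0.447 0.259]
15 [ 0.043 -0.045] [0.46  0.274]
20 [ 0.06  -0.057] [0.475 0.289]
25 [ 0.078 -0.067] [0.491 0.302]
30 [ 0.097 -0.076] [0.508 0.313]
35 [ 0.116 -0.083] [0.526 0.324]
40 [ 0.136 -0.088] [0.545 0.332]
```

View pics/s3.png

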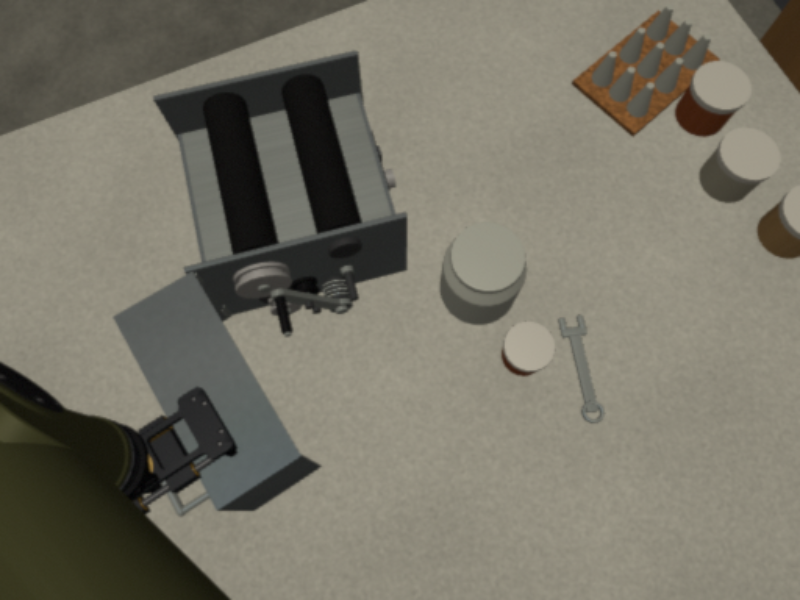

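The guard has swung about 70° and the mechanism is bare. The tensioner pin runs from about (278,296) to its tip at (288,331). I'll swing it 30° more.

{"api": "steer_hand", "payload": {
  "plan": "0.012,-0.017,0,5,0.022;0.027,-0.032,0,9,0.022;0.043,-0.045,0,13,0.023;0.06,-0.057,0,17,0.023;0.078,-0.067,0,20,0.024;0.097,-0.076,0,24,0.024;0.104,-0.079,0,25,0.024;0.104,-0.079,0,25,0.024"
}}

```text
time_s: 5.5
tool_pos: [0.5153, 0.3144, 0.1719]
tool_rot: [-180.0, -0.1, -15.5]
force: [-0.3, 1.2, 1.0]
grip_width: 0.0239
grasp_force: 0.0
```

```bash
python3 -c "
from h import *
print(env.get_obs()['qpos'].round(1))"
```

```text
[ -47.8   15.2   16.4   95.8   -4.5   69.6 -135.9]
```

{"api": "steer_hand", "payload": {
  "plan": "0,0,-0.02,0,0.028;0,0,-0.05,0,0.028;0,0,-0.09,0,0.028;0,0,-0.12,0,0.028;0,0,-0.12,0,0.028"
}}

```text
time_s: 5.92
tool_pos: [0.5156, 0.3143, 0.2999]
tool_rot: [-179.5, -0.4, -15.5]
force: [1.6, -0.7, 1.4]
grip_width: 0.0283
grasp_force: 0.0
```

```bash
python3 - <<'E'
from h import *
f=lambda i,s:cv2.convertScaleAbs(cv2.resize(i,None,fx=s,fy=s,interpolation=cv2.INTER_CUBIC),alpha=1.8)
a=env.read_camera("scene")['color']; b=env.read_camera("top")['color']
A=f(a[150:240,130:270],4); A[:]=A; B=f(b[140:240,110:270],4)
h=np.zeros((A.shape[0]+B.shape[0],640,3),np.uint8); 
C=np.zeros((360+40,0,3),np.uint8)
h=np.vstack([f(a[150:225,130:260],6)[:, :780]])
cv2.imwrite('pics/s4.png',h)
cv2.imwrite('pics/t4.png',f(b[130:230,110:270],5))
E
```

```text
(no output)
```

View pics/s4.png

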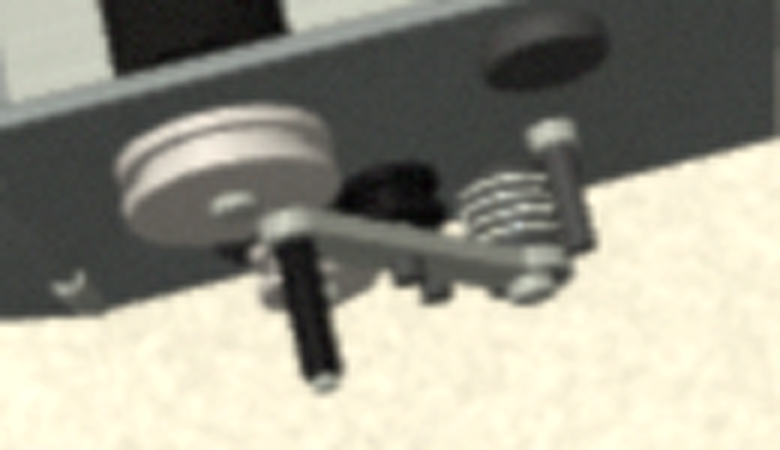

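View pics/t4.png

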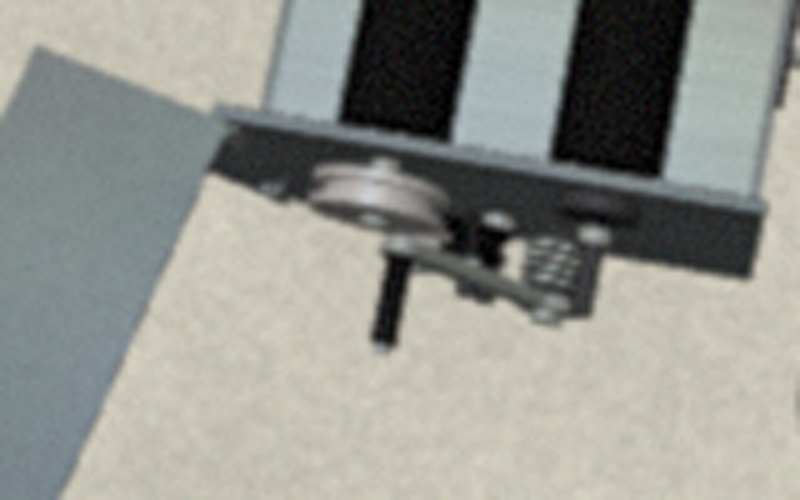

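Scene crop: the sleeve runs from (292,240) to its tip at (322,375), with the pivot nut at about (530,288). Top crop: the sleeve runs from (400,252) to (382,340), and the guard's open edge from (225,125) to (60,500).

```bash
python3 - <<'E'
from h import *
s=env.read_camera("scene");t=env.read_camera("top")
S=lambda p:np.array(p)/6+[129.6,149.6]; T=lambda p:np.array(p)/5+[109.6,129.6]
m=lambda X:(np.array([[.9867,-.1627],[.1627,.9867]])@(X[:2]-[.6117,-.0171]))
for n,a,b in [("near",(292,240),(400,252)),("tip",(322,375),(382,342)),("pivotnut",(530,288),(547,315))]:
    X,e=tri(s,S(a),t,T(b)); print(n,X.round(4),e,'mill',m(X).round(4))
def back(c,p,z):
    W=c['world_from_camera']; d=W[:3,:3]@[(p[0]-c['cx'])/c['fx'],(p[1]-c['cy'])/c['fy'],1]; o=W[:3,3]; return (o+d*(z-o[2])/d[2])
for n,c,f,a,b in (("scene",s,S,(292,240),(322,375)),("top",t,T,(400,252),(382,342))):
    for p in(a,b):
        X=back(c,f(p),.153); print(n,X.round(4),'mill',m(X).round(4))
a=back(t,T((225,125)),.2);b=back(t,T((60,500)),.2); print(a,b,m(a),m(b),'ang',np.degrees(np.arctan2(*( (m(b)-m(a))*[-1,1])))  )
E
```

```text
near [0.5798 0.0313 0.1464] [0.5 0.3] mill [-0.0393  0.0426]
tip [0.5332 0.0396 0.1435] [0.5 0.3] mill [-0.0867  0.0431]
pivotnut [ 0.5664 -0.0387  0.0374] [0.8 0.6] mill [-0.0412 -0.0287]
scene [0.5776 0.0319 0.153 ] mill [-0.0416  0.0428]
scene [0.5304 0.04   0.153 ] mill [-0.0895  0.0431]
top [0.5782 0.0297 0.153 ] mill [-0.0407  0.0408]
top [0.5313 0.0375 0.153 ] mill [-0.0882  0.0408]
[0.63210508 0.11241789 0.2       ] [0.44547189 0.18394417 0.2       ] [-0.00093887  0.13111521] [-0.19672717  0.17132497] ang 78.39432869934298
```

The guard reads about 101° open. The pin's middle is at mill (-0.066, 0.042) and the pivot at y = -0.029, which agrees with the geometry given. Next I'll move above the pin.

```bash
python3 -c "
from h import *
go([.551,.0355,.27],-9.4)"
```

```text
d [0.1114 0.2575 0.0213] turn -6.130567782784823 n 6.747994435025795 q7 -136.9 t 6.1167
```

{"api": "steer_hand", "payload": {
  "plan": "0.11,0.257,0.02,-6,0.05;0.11,0.257,0.02,-6,0.05;0.11,0.257,0.02,-6,0.05;0.11,0.257,0.02,-6,0.05;0.11,0.257,0.02,-6,0.05;0.11,0.257,0.02,-6,0.05;0.11,0.257,0.02,-6,0.05;0.11,0.257,0.02,-6,0.05"
}}

```text
time_s: 6.78
tool_pos: [0.5494, 0.0278, 0.2702]
tool_rot: [179.7, 0.1, -10.2]
force: [-0.4, -0.9, 0.3]
grip_width: 0.0497
grasp_force: 0.0
```

```bash
python3 -c "
from h import *
go([.551,.0355,.156],-9.4)"
```

```text
d [ 0.0004 -0.0084  0.1142] turn -0.8318121017339877 n 2.745820061234741 q7 -103.7 t 6.7833
```

{"api": "steer_hand", "payload": {
  "plan": "0,0,0,0,0.05;0,0,0,0,0.05;0,0,0,0,0.05"
}}

```text
time_s: 7.03
tool_pos: [0.5499, 0.0395, 0.2712]
tool_rot: [-180.0, 0.1, -9.4]
force: [-0.1, 0.4, 0.3]
grip_width: 0.0498
grasp_force: 0.0
```

```bash
python3 -c "
from h import *
go([.551,.0355,.156],-9.4)"
```

```text
d [0.002  0.0038 0.1152] turn 0.00987829870300061 n 2.76337461934558 q7 -103.9 t 7.0333
```

{"api": "steer_hand", "payload": {
  "plan": "0,0.004,0.03,0,0.05;0,0.004,0.06,0,0.05;0,0.004,0.09,0,0.05;0,0.004,0.115,0,0.05;0,0.004,0.115,0,0.05"
}}

```text
time_s: 7.45
tool_pos: [0.5457, 0.0353, 0.1515]
tool_rot: [179.8, 0.6, -9.4]
force: [-1.6, 0.4, -0.7]
grip_width: 0.0501
grasp_force: 0.0
```

{"api": "steer_hand", "payload": {
  "plan": "0,0,0,0,0.005;0,0,0,0,0.005;0,0,0,0,0.005;0,0,0,0,0.005;0,0,0,0,0.005;0,0,0,0,0.005",
  "grip_force": 20
}}

```text
time_s: 7.95
tool_pos: [0.5505, 0.0338, 0.158]
tool_rot: [-180.0, -0.1, -9.6]
force: [0.2, 0.3, -1.0]
grip_width: 0.0176
grasp_force: 0.0
```

{"api": "steer_hand", "payload": {
  "plan": "0,0,0,0,0.005;0,0,0,0,0.005;0,0,0,0,0.005;0,0,0,0,0.005"
}}

```text
time_s: 8.28
tool_pos: [0.5505, 0.0348, 0.1578]
tool_rot: [-179.9, -0.1, -9.5]
force: [0.6, 3.6, 5.1]
grip_width: 0.0134
grasp_force: 20.0
```

```bash
python3 - <<'E'
from h import *
o=np.array(env.get_obs()['tool_pos'][:2]); y=np.radians(-9.4)
X=np.array([np.cos(y),np.sin(y)]);Y=np.array([-X[1],X[0]])
print('mill',(o-[.6117,-.0171])@X,(o-[.6117,-.0171])@Y)
for t in (.15,.3,.45,.6,.75): print(t,'right',round(.125*(np.sin(.6)-np.sin(.6-t)),4),'up',round(.125*(np.cos(.6-t)-np.cos(.6)),4))
E
```

```text
mill -0.06882647653043947 0.04118599855401367
0.15 right 0.0162 up 0.0094
0.3 right 0.0336 up 0.0163
0.45 right 0.0519 up 0.0204
0.6 right 0.0706 up 0.0218
0.75 right 0.0893 up 0.0204
```

The pin is gripped at 13.4 mm with 20 N, so I'll swing it along its arc.

{"api": "steer_hand", "payload": {
  "plan": "0,0.008,-0.005,0,0.005;0,0.016,-0.009,0,0.005;0,0.025,-0.013,0,0.005;0,0.034,-0.016,0,0.005;0,0.043,-0.0185,0,0.005;0,0.052,-0.0205,0,0.005;0,0.061,-0.0215,0,0.005;0,0.07,-0.022,0,0.005",
  "grip_force": 30
}}

```text
time_s: 8.95
tool_pos: [0.5396, -0.0302, 0.1812]
tool_rot: [-179.5, -0.1, -9.4]
force: [0.9, 11.3, 6.6]
grip_width: 0.0129
grasp_force: 30.0
```

{"api": "steer_hand", "payload": {
  "plan": "0,0.006,0,0,0.005;0,0.011,0.001,0,0.005;0,0.015,0.001,0,0.005;0,0.015,0.001,0,0.005;0,0.015,0.001,0,0.005"
}}

```text
time_s: 9.37
tool_pos: [0.537, -0.046, 0.1799]
tool_rot: [-179.6, -0.1, -9.4]
force: [-0.7, 10.1, 8.9]
grip_width: 0.0132
grasp_force: 30.0
```

{"api": "steer_hand", "payload": {
  "plan": "0,0.004,0.001,0,0.005;0,0.004,0.001,0,0.005;0,0.004,0.001,0,0.005"
}}

```text
time_s: 9.62
tool_pos: [0.5363, -0.0503, 0.1791]
tool_rot: [-179.6, -0.1, -9.4]
force: [-1.2, 8.7, 11.0]
grip_width: 0.0128
grasp_force: 30.0
```

{"api": "steer_hand", "payload": {
  "plan": "0,0.004,0.001,0,0.005;0,0.004,0.001,0,0.005;0,0.004,0.001,0,0.005"
}}

```text
time_s: 9.87
tool_pos: [0.5357, -0.0536, 0.1784]
tool_rot: [-179.6, -0.1, -9.4]
force: [-1.0, 10.6, 12.8]
grip_width: 0.0129
grasp_force: 30.0
```

{"api": "steer_hand", "payload": {
  "plan": "0,0.003,0,0,0.005;0,0.003,0,0,0.005;0,0.003,0,0,0.005"
}}

```text
time_s: 10.12
tool_pos: [0.5357, -0.0537, 0.1784]
tool_rot: [-179.4, -0.1, -9.3]
force: [-1.3, 13.9, 12.5]
grip_width: 0.013
grasp_force: 30.0
```

It stopped at y = -0.0537 after about 0.0897 m of travel (0.0893 predicted), with the force rising. I'll press a little harder and check by picture.

{"api": "steer_hand", "payload": {
  "plan": "0,0.003,-0.001,0,0.005;0,0.006,-0.001,0,0.005;0,0.006,-0.001,0,0.005;0,0.006,-0.001,0,0.005;0,0.006,-0.001,0,0.005;0,0.006,-0.001,0,0.005"
}}

```text
time_s: 10.62
tool_pos: [0.5356, -0.0541, 0.1784]
tool_rot: [-179.0, -0.1, -9.1]
force: [3.0, 24.3, 6.3]
grip_width: 0.0132
grasp_force: 30.0
```

```bash
python3 - <<'E'
from h import *
f=lambda i,s:cv2.convertScaleAbs(cv2.resize(i,None,fx=s,fy=s,interpolation=cv2.INTER_CUBIC),alpha=1.6)
a=env.read_camera("scene")['color'];b=env.read_camera("top")['color']
cv2.imwrite('pics/s5.png',np.hstack([f(a[120:320,80:280],2),f(b[100:300,80:280],2)]))
E
```

```text
(no output)
```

View pics/s5.png

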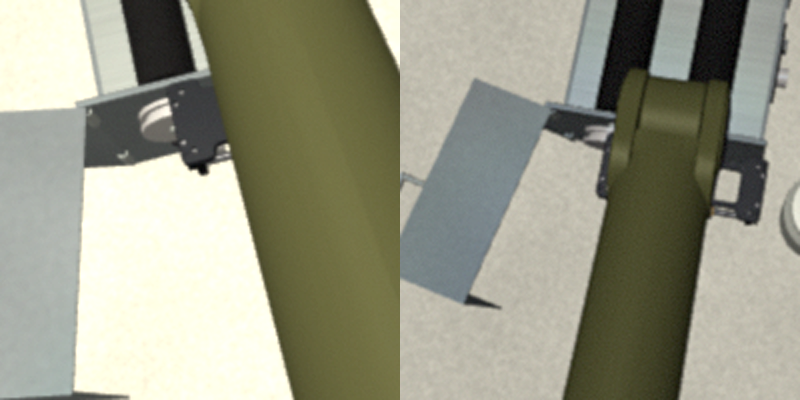

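The pictures show the guard still wide open and the gripper clear of the jar. The tensioner is hard on its stop: it moved only 0.4 mm while the force rose to 24 N.

```bash
python3 -c "
from cell import env
print(env.get_obs()['force'],env.get_obs()['tool_pos']); print(env.sign_off())"
```

```text
[ 3.19524476 23.42470967  5.45755164] [ 0.53560344 -0.05415213  0.17839283]
the job is handed in; nothing more can be done
None
```

The job is handed in at about 11 s: the belt guard is open at about 101° (measured before the tensioner move, still wide open in the last picture), the tensioner is gripped by its pin and held hard on its stop, and I saw no contact with the jar, tub or wrench, though the last pictures cover only the edge of the jar.

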